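# Pin the inspection rest and hold the loupe over the honed chisel edge

### The arm

A 7-joint arm with a two-finger parallel gripper is mounted at the origin on a cart in front of the work surface, level with it; the furniture and walls round the work are solid. World frame = base frame: x ahead of the robot, y to its left, z up, the work surface at z = 0. Lengths are in m, angles in rad, forces in N, time in s.
With the tool pointing down it reaches from about 0.425 to 0.925 m from the base axis. Payload 6.8 kg.
Tool frame: the origin (TCP) lies midway between the tips of the shut fingers; the grasp point (between the pads) lies robot.grip_depth behind it (robot.grip_depth is the distance from the TCP to the grasp point, in m); z points along the fingers, y is the line along which they close (so a half turn about z gives the same grasp; the last joint's range is limited). The gripper opens to 85 mm and grips with 20 to 120 N. Pads are 22 mm wide; open, the fingers measure 114 mm over their backs; the gripper's body (76 mm by 85 mm) begins 54 mm behind the grasp point. The pads swing forward as they close: fully open they stand 13 mm farther back than shut.
Start: joints at [-1.388, 0.477, 0.022, 1.555, -0.011, 1.109, -0.083], TCP at [0.194, 0.647, 0.211] pointing down, gripper open.
Joint ranges: [-2.96, 2.96], [-0.34, 2.1], [-1.41, 1.46], [0.24, 2.44], [-1.37, 4.51], [0.17, 1.92], [-2.96, 2.96]. Speed limits (rad/s): [2.39, 2.39, 3.14, 3.14, 3.14, 3.14, 3.14].

### API

Orientations are given as a 3x3 rotation matrix whose columns are the frame's x, y, z axes.
In Python, from plant import robot gives the robot as it stands. The module is installed in compiled form; this text tells all that it offers.
- The arm moves only by the tool servo_tool, never from a script. Its argument "rows" is a list of rows, each a list of 5 numbers: the shift along the tool's x, y, z in mm, then the turn about the tool's z in degrees, then the opening, from 0 (shut) to 1 (fully open). A call has 1 to 8 rows; each row shifts and turns the commanded pose from where the row before left it, along the tool's axes as they then stand; what a row does not reach is not made up. A row lasts 1/8 s, in which the tool goes at most 62.5 mm and 10.7 degrees, less where a joint would pass 70% of its speed; a pose out of reach is approached as far as the arm can. A call is refused whole if a number of a shift passes 62.5 or a number of a turn 10.7, either way. A call with a gripper value outside its range is refused whole. The fingers move at their own pace and stop on an object; "force" is the grip in N (left out, the last holds). Time passes only in rows, so rows that do not move let the fingers close. It gives the time, the measured TCP pose, the force, the opening and the grip force at its end, in the units of the state.
- robot.sense(): the state, without advancing time (a new reading comes with each control period).
- robot.capture(name): name is "side" or "top"; returns a dict with "img" (400x640x3 uint8, red, green, blue), "fovy" (degrees; the focal length in pixels is half the picture's height over the tangent of half this angle, whatever the lens; pixels are square), "cx", "cy" (the principal point, pixels), "dist_coeffs" ([k1, k2, p1, p2, k3] as OpenCV has them; the pictures are not rectified), "extrinsics" (4x4, takes a point from camera to world coordinates). Camera axes: x right, y down, z forward; pixel columns grow to the right and rows downward; lengths in m; the calibration is good to about 2 mm. A picture is of the moment at which its call begins. There is no depth.
- robot.job_done(): hands the job in; it is judged then, once.
The state is a dict: "time_s": time; "joints": joint angles; "qd": joint speeds; "effort": joint torques, N m; "position": TCP position; "eef_rot": TCP orientation; "force": force on the tool from outside, world axes, zero at the start; "ft_torque": the same for the moment, N m; "finger_gap": finger opening in m; "finger_force": force on a finger pad.
Only numpy, scipy, OpenCV 4.12 (cv2) and the standard library are available. Lean on these libraries where they do the work, as an engineer would, in place of code of your own. Each camera call takes 0.05 s, during which the arm holds its last target. There are 200 camera calls.

### The job

Check the freshly honed chisel under the loupe: swing the bar that carries it fully home against its stop, then take the orange-headed lock pin from the bit block and push it down through the bracket and the bar until its head sits on the bracket, so that the edge cannot drift out of focus. Then pick up the loupe and hold it level with its lens centred over the chisel's cutting edge, the lens at the height of the red tip of the focus pointer; finish while still holding it still there, clear of everything. Leave the loose things on the bench where they lie, and do not knock the loupe against the rest, the chisel or the pointer.

Things in the scene. Friction and masses are not known exactly. Their poses are not given: they have to be found in the camera images.
- rest: Inspection rest fixed to the bench: plywood base 18 mm high, x -75..110, y -165..125 mm. Origin at bench height; x from its open front (robot side) to the focus post, y along the chisel's handle, z up. On it (mm): bar pivot at (0, 70), dark steel clevis bracket with pin hole at (0, -125), focus post 10 mm thick, 185 high at (85, -30). Only its place and yaw vary.
- swing_bar (a joint): Angle (rad, 0 to 0.5) of the aluminium bar (34 mm wide, 30 to 42 mm above the bench) on its vertical pivot. 0 = home: the bar lies along the rest's -y from the pivot, its tongue in the bracket against the stop, all holes in line. Positive = swung out to the rest's -x (front) side. It stays where it is left; 1 to 2 N at the knob moves it.
- bar_pivot (a point): Axis of the bar's vertical pivot, 42 mm above the bench (top face of the bar).
- bar_knob (a point): Centre of the dark wooden knob that stands on the free end of the bar, 265 mm from the pivot axis: round, 24 mm thick, from 42 to 75 mm above the bench; this point is 60 mm above the bench. Push or pull it to swing the bar.
- clevis_hole (a point): Mouth centre of the pin hole in the bracket's top plate, 52 mm above the bench, z up; 195 mm from the pivot axis. Top plate 8 mm, gap 16 mm for the bar's tongue, lower plate 10 mm. Holes 13.5 mm wide, mouth countersunk to 19 mm. Bracket 56 x 50 mm in plan, the hole 21 mm from its front edge and 70 mm from the knob at home.
- lock_pin: Loose upright lock pin, 60 g: steel shank 10 mm thick, 32 mm long, chamfered foot; square orange head with black bands, 18 x 18 x 38 mm. Origin on its axis at the underside of the head, x and y square to the head's flats, z up. Starts in the bit block, head underside on the block 42 mm above the bench. Seated, that underside lies on the bracket at clevis_hole.
- bit_block: Fixed wooden block 104 x 60 x 42 mm that holds screw bits and the lock pin; origin at the centre of its underside. The pin's hole is at x +30 mm, y 0 (12.5 mm wide, 37 mm deep); six short bits stand 14 mm proud at x -22 and -39 mm.
- loupe: Loose hand loupe lying flat on the bench, 90 g. x from handle to lens, z up through the lens; origin at the underside of the handle, about at the centre of mass. Black flat-sided handle 20 mm wide, 18 mm high, x -60 to +35 mm; neck 10 mm wide; round frame 66 mm wide, 12 mm thick, centred at x +85 mm.
- loupe_lens (a point): Centre of the loupe's lens: 85 mm ahead of the loupe's origin along its x and 9 mm above the underside of the handle.
- chisel_edge (a point): Middle of the chisel's cutting edge, 56 mm above the bench; it moves with the bar, 100 mm from the pivot axis. The chisel is clamped along the bar with its yellow handle away from the bracket, and cannot come off.
- focus_mark (a point): Red tip of the focus pointer, a thin needle clamped on the focus post and pointing from it to a point above the edge. Its height marks the loupe's focal height, 115 to 145 mm above the bench; it ends 51 mm beside the home position of the edge, on the rest's +x side. Fixed.
- focus_pointer: The clamp (22 mm thick, 16 mm high) and needle on the focus post; origin on the post's axis at the needle's height.
- cork_block: Bystander: cork sanding block 64 x 107 x 35 mm, loose; leave it alone.
- carpenter_pencil: Bystander: flat red pencil 12 x 159 x 8 mm, loose; leave it alone.
- tape_measure: Bystander: yellow tape measure 36 x 88 x 62 mm, loose; leave it alone.
- rubbing_block: Bystander: white rubbing block 36 x 92 x 26 mm, loose; leave it alone.
- glue_brush: Bystander: flat glue brush 29 x 173 x 12 mm, loose; leave it alone.

How it is judged:
By the outcome, as a careful person would: the job done as asked, in the order asked, and still so for the second after the job is handed in, while the arm keeps its last pose, push and grip.
It also fails if it takes over 64 s, if anything falls off the work surface, if the arm or the gripper's body presses on something with over 40 N, if the wrist force passes 120 N, or if a joint passes its speed limit or range.

## Working session

There is one attempt and no reset: what is moved stays moved. The work goes in short steps, Python scripts to look and compute and a tool call to move; the robot and the scene stay as the last step left them, time stands still between calls to the robot, and variables do not carry over. Pictures are saved under pics/ and viewed, at most 10 in all, crops included, and the job is handed in when it is done.

Besides the shell and the picture viewer there is one more tool, called after "Call:" as name(argument=value, ...), one argument or row to a line, values as JSON. servo_tool: Moves the arm, as the interface text tells. Its arguments: {"type":"object","properties":{"rows":{"type":"array"},"force":{"type":"number"}},"required":["rows"]}

```bash
mkdir -p pics
cat > h.py <<'E'
import numpy as np, cv2
from plant import robot
def cap(n):
    c=robot.capture(n); h,w=c['img'].shape[:2]
    f=h/2/np.tan(np.radians(c['fovy'])/2)
    c['K']=np.array([[f,0,c['cx']],[0,f,c['cy']],[0,0,1]]); c['D']=np.array(c['dist_coeffs'],float); c['E']=np.array(c['extrinsics']); return c
def ray(c,uv):
    p=cv2.undistortPoints(np.array(uv,float).reshape(-1,1,2),c['K'],c['D']).reshape(-1,2)
    d=np.c_[p,np.ones(len(p))]@c['E'][:3,:3].T
    return c['E'][:3,3],d
def plane(c,uv,z):
    o,d=ray(c,uv); return o+d*((z-o[2])/d[:,2])[:,None]
def proj(c,P):
    R=c['E'][:3,:3].T; t=-R@c['E'][:3,3]
    return cv2.projectPoints(np.array(P,float).reshape(-1,1,3),cv2.Rodrigues(R)[0],t,c['K'],c['D'])[0].reshape(-1,2)
def tri(c1,u1,c2,u2):
    o1,d1=ray(c1,[u1]);o2,d2=ray(c2,[u2]);d1=d1[0];d2=d2[0]
    s=np.linalg.lstsq(np.c_[d1,-d2],o2-o1,rcond=None)[0]
    a=o1+s[0]*d1;b=o2+s[1]*d2
    return (a+b)/2,np.linalg.norm(a-b)
def save(c,n): cv2.imwrite('pics/'+n+'.png',c['img'][:,:,::-1])
E
python3 - <<'E'
from h import *
for n in('top','side'):
    c=cap(n);save(c,n+'0');print(n,c['fovy'],c['cx'],c['cy'],c['D'],c['E'].round(3).tolist())
s=robot.sense();print({k:s[k] for k in('time_s','position','eef_rot','finger_gap','force')},robot.grip_depth)
E
```

```text
top 51.95514038107585 322.912550390894 198.7145969738499 [0.00247531 0.         0.         0.         0.        ] [[0.028, -0.988, 0.15, 0.308], [-1.0, -0.026, 0.014, -0.002], [-0.01, -0.15, -0.989, 1.501], [0.0, 0.0, 0.0, 1.0]]
side 46.88771762525181 322.65717268697165 206.60289627647475 [-0.01234351  0.          0.          0.          0.        ] [[0.999, -0.018, 0.03, 0.517], [-0.035, -0.444, 0.896, -1.184], [-0.002, -0.896, -0.444, 0.698], [0.0, 0.0, 0.0, 1.0]]
{'time_s': 0.1, 'position': array([0.19338748, 0.6461272 , 0.20974577]), 'eef_rot': array([[-9.58022196e-01,  2.86693817e-01, -3.57469661e-04],
       [ 2.86694019e-01,  9.58020907e-01, -1.57484379e-03],
       [-1.09034569e-04, -1.61121972e-03, -9.99998696e-01]]), 'finger_gap': 0.08543028370438616, 'force': array([ 0.03198265, -0.57558238, -0.23098286])} 0.0187
```

View pics/top0.png

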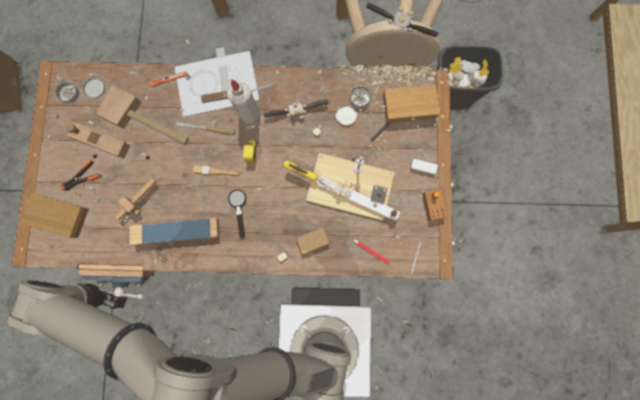

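View pics/side0.png

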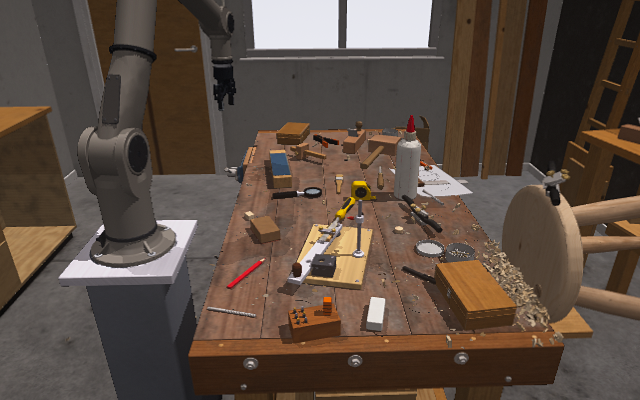

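The top view shows the rest at about (350,187), with the knob at (392,213), the bit block at (434,206) and the loupe at (238,210). In the side view the knob is at (297,270), the orange pin at (327,305) and the post at (359,230). I'll enlarge these areas.

Run:
```python
import cv2
a=cv2.imread('pics/top0.png')[145:245,270:460];cv2.imwrite('pics/t1.png',cv2.resize(a,None,fx=4,fy=4,interpolation=cv2.INTER_CUBIC))
a=cv2.imread('pics/side0.png')[170:350,255:405];cv2.imwrite('pics/s1.png',cv2.resize(a,None,fx=3.3,fy=3.3,interpolation=cv2.INTER_CUBIC))
```

```text
(no output)
```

View pics/t1.png

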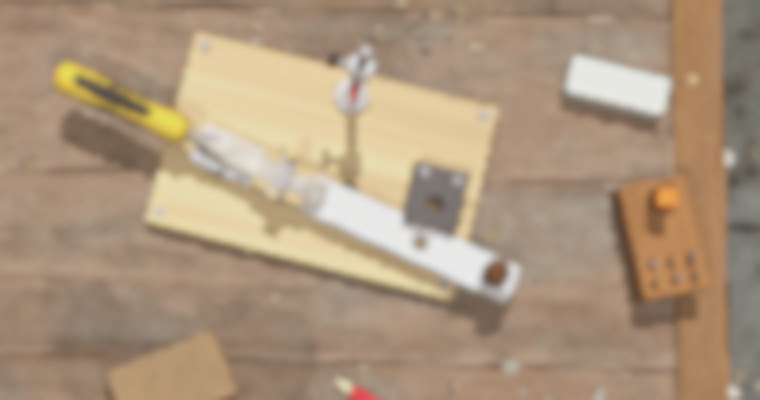

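View pics/s1.png

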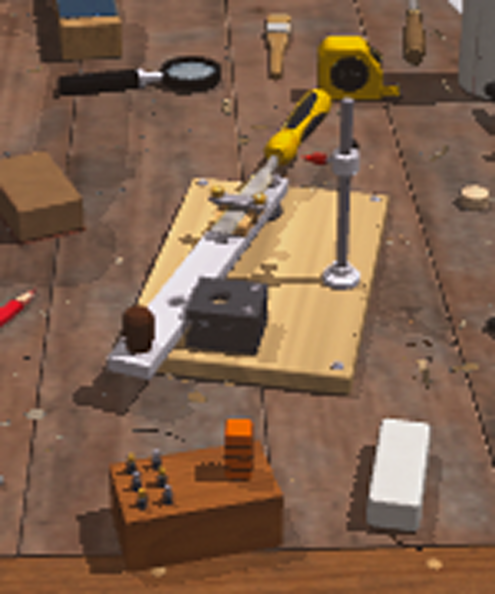

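The enlarged views show the rest's corners, the bracket hole at top crop (434,203) and side crop (219,297), the knob, the orange pin head, and the red tip at side crop (306,157).

```bash
cat > m1.py <<'E'
from h import *
T=cap('top');S=cap('side')
t=lambda x,y:((x+.5)/4+269.5,(y+.5)/4+144.5)
s=lambda x,y:((x+.5)/3.3+254.5,(y+.5)/3.3+169.5)
def fit(A,B):
    A=np.array(A);B=np.array(B);a=A-A.mean(0);b=B-B.mean(0)
    y=np.arctan2((a[:,0]*b[:,1]-a[:,1]*b[:,0]).sum(),(a*b).sum())
    R=np.array([[np.cos(y),-np.sin(y)],[np.sin(y),np.cos(y)]]);tt=B.mean(0)-R@A.mean(0)
    return R,tt,y,((A@R.T+tt-B)*1000).round(1)
M=[(.11,.125),(.11,-.165),(-.075,-.165),(-.075,.125)]
W=list(plane(T,[t(196,33),t(498,105),t(452,298),t(145,222)],.018)[:,:2])
print('top fit',fit(M,W)[1:])
W2=list(plane(S,[s(387,195),s(352,380),s(195,179)],.018)[:,:2]); M2=[M[0],M[1],M[3]]
h1=plane(T,[t(434,203)],.052)[0,:2];h2=plane(S,[s(219,297)],.052)[0,:2]
print('side fit',fit(M2+[(0,-.125)],W2+[h2])[1:], h1,h2)
R,tt,y,r=fit(M+M2+[(0,-.125)]*2,W+W2+[h1,h2]);print('all',tt,y,r.tolist())
w=lambda x,y:R@np.array([x,y])+tt
for n,p in dict(pivot=(0,.07),hole=(0,-.125),edge=(0,-.03),post=(.085,-.03),mark=(.051,-.03),knobhome=(0,-.195)).items():print(n,w(*p).round(4))
m=w(.051,-.03)
for z in(.115,.125,.135,.145):print(z,proj(S,[*m,z]),s(306,157))
print('knob',tri(T,t(496,270),S,s(139,326)), plane(T,[t(496,268)],.075),plane(S,[s(139,315)],.075))
for c,n in((T,'T'),(S,'S')):
    hsv=cv2.cvtColor(c['img'],cv2.COLOR_RGB2HSV)
    m=cv2.inRange(hsv,(5,200,150),(18,255,255));N,l,st,ce=cv2.connectedComponentsWithStats(m)
    print(n,[(st[i].tolist(),ce[i].round(1)) for i in range(1,N) if st[i,4]>8])
print('pin top',plane(T,[t(666,196)],.08),plane(S,[s(238,423)],.08), 'foot S front', plane(S,[s(238,478)],.042))
print('block T',plane(T,[t(618,185),t(676,176),t(708,290),t(643,300)],.042).round(4),'S',plane(S,[s(113,470),s(124,519+10),s(283,497),s(250,443)],.042).round(4))
E
python3 m1.py
```

```text
top fit (array([ 0.57151616, -0.05681276]), np.float64(-0.21932946418482013), array([[ 1.6,  1.9],
       [-0.3, -0.9],
       [-1.1, -1.8],
       [-0.2,  0.8]]))
side fit (array([ 0.57356986, -0.06675443]), np.float64(-0.22636719825428808), array([[ 2.2, -0.6],
       [ 0.5, -0.6],
       [-2.6,  3.2],
       [-0.1, -2. ]])) [ 0.54469737 -0.1786255 ] [ 0.54564498 -0.18652137]
all [ 0.57261378 -0.0612057 ] -0.2255646175645548 [[3.3, -3.3], [-0.4, -5.7], [-0.9, -5.5], [1.8, -3.3], [1.2, 5.0], [-0.3, 5.0], [-3.6, 8.8], [-0.0, -4.4], [-1.0, 3.5]]
pivot [0.5883 0.007 ]
hole [ 0.5447 -0.183 ]
edge [ 0.5659 -0.0904]
post [ 0.6488 -0.1095]
mark [ 0.6156 -0.1019]
knobhome [ 0.529  -0.2513]
0.115 [[346.11348312 221.83015524]] (347.3787878787879, 217.22727272727272)
0.125 [[346.18967316 218.51701132]] (347.3787878787879, 217.22727272727272)
0.135 [[346.26638707 215.17975315]] (347.3787878787879, 217.22727272727272)
0.145 [[346.34362993 211.81812959]] (347.3787878787879, 217.22727272727272)
knob (array([ 0.48485424, -0.23304653,  0.05807043]), np.float64(0.0007435377527685792)) [[ 0.48490506 -0.23030494  0.075     ]] [[ 0.485118  -0.2439456  0.075    ]]
T []
S [([323, 297, 8, 5, 37], array([326.8, 299.1]))]
pin top [[ 0.55168255 -0.37771412  0.08      ]] [[ 0.55203871 -0.38085942  0.08      ]] foot S front [[ 0.55171416 -0.38991014  0.042     ]]
block T [[ 0.5671 -0.3449  0.042 ]
 [ 0.5767 -0.397   0.042 ]
 [ 0.4743 -0.4239  0.042 ]
 [ 0.4638 -0.3661  0.042 ]] S [[ 0.469  -0.3787  0.042 ]
 [ 0.4777 -0.4365  0.042 ]
 [ 0.5801 -0.4099  0.042 ]
 [ 0.5614 -0.3537  0.042 ]]
```

Run:
```python
import cv2,numpy as np
a=cv2.imread('pics/top0.png')[180:245,215:265];a=cv2.resize(a,None,fx=7,fy=7,interpolation=cv2.INTER_CUBIC)
b=cv2.imread('pics/side0.png')[180:205,265:330];b=cv2.resize(b,None,fx=6,fy=6,interpolation=cv2.INTER_CUBIC)
o=np.zeros((455,760,3),np.uint8);o[:,:350]=a;o[:150,360:750]=b
c=cv2.imread('pics/side0.png')[285:345,285:345];o[155:455,360:660]=cv2.resize(c,None,fx=5,fy=5,interpolation=cv2.INTER_CUBIC)
cv2.imwrite('pics/l1.png',o)
```

```text
(no output)
```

View pics/l1.png

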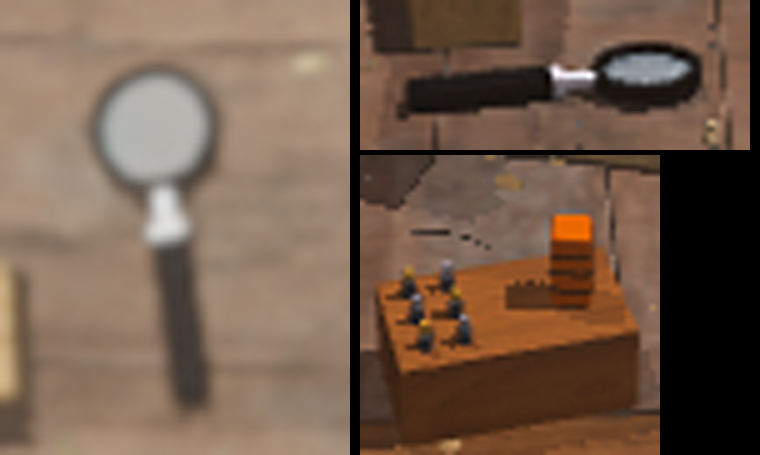

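```bash
cat > m2.py <<'E'
from h import *
import sys
T=cap('top');S=cap('side')
def ortho(c,x0,x1,y0,y1,z,k=2):  # picture: up=+x, left=+y
    xs=np.arange(x1,x0,-1e-3/k);ys=np.arange(y1,y0,-1e-3/k)
    X,Y=np.meshgrid(xs,ys,indexing='ij');p=proj(c,np.c_[X.ravel(),Y.ravel(),np.full(X.size,z)]).astype(np.float32).reshape(*X.shape,2)
    return cv2.remap(c['img'],p[...,0],p[...,1],cv2.INTER_CUBIC)[:,:,::-1]
if __name__=='__main__':
    def grid(a,x1,y1,k):
        a=a.copy()
        for i in range(0,a.shape[0],20*k):cv2.putText(a,'%d'%(x1*1000-i/k),(0,i+4),0,.3,(0,255,255));a[i,::4]=(0,255,255)
        for i in range(0,a.shape[1],20*k):cv2.putText(a,'%d'%(y1*1000-i/k),(i,8),0,.3,(255,255,0));a[::4,i]=(255,255,0)
        return a
    r=[]
    for c in(T,S):
        r.append(np.hstack([grid(ortho(c,.44,.58,-.28,-.14,.052),.58,-.14,2),np.zeros((280,4,3),np.uint8),grid(ortho(c,.50,.60,-.43,-.33,.08)[:280],.60,-.33,2).repeat(1,0) if 0 else cv2.copyMakeBorder(grid(ortho(c,.50,.60,-.43,-.33,.08),.60,-.33,2),0,80,0,0,0),
          cv2.copyMakeBorder(grid(ortho(c,.43,.60,.17,.27,.012,1),.60,.27,1),0,110,0,0,0)[:280]]))
    cv2.imwrite('pics/o1.png',np.vstack(r))
    p=plane(T,[(215+155.5/7-.5,180+128.5/7-.5)],.015)[0];q=plane(T,[(215+190.5/7-.5,180+405/7-.5)],.018)[0];print(p,q,np.linalg.norm(p-q))
    m=cv2.inRange(S['img'],(0,0,0),(45,45,45))[180:205,265:335];ys,xs=np.nonzero(m);i=xs.argmax(),xs.argmin()
    p=plane(S,[(265+649/6-60-.5,180+67/6-.5)],.015)[0];q=plane(S,[(265+(408-360)/6-.5,180+92/6)],.018)[0];print(p,q)
E
python3 m2.py
```

```text
[0.52779806 0.33504708 0.015     ] [0.38373648 0.30768162 0.018     ] 0.14666835790818808
[0.531688   0.32389532 0.015     ] [0.39064332 0.28339531 0.018     ]
```

View pics/o1.png

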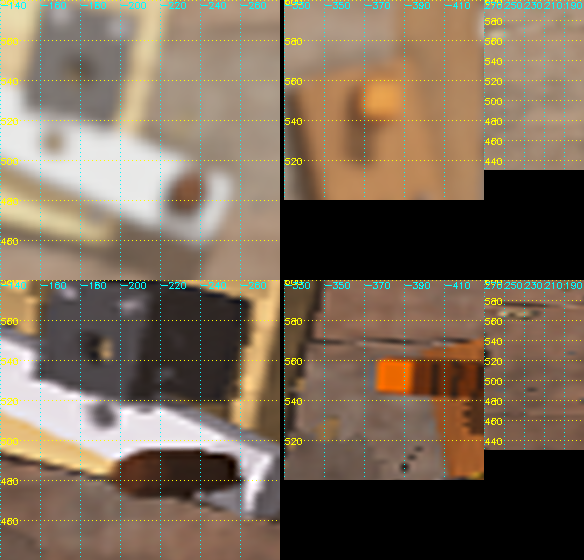

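The two views disagree by about 7–11 mm along y, growing with distance from the side camera. I'll use the gripper as a reference for the offset, so I'm moving it near the knob.

Call:
servo_tool(
  rows=[
    [0,0,0,-10.7,0],
    [0,0,0,-6,0],
    [-45,-45,0,0,0],
    [-45,-45,0,0,0],
    [-45,-45,0,0,0],
    [-45,-45,0,0,0],
    [-45,-45,0,0,0],
    [-45,-45,0,0,0],
  ],
)

```text
time_s: 1.3
position: [0.4601, 0.3801, 0.2108]
eef_rot: [[-1.0, -0.001, 0.0], [-0.001, 1.0, 0.0], [-0.0, 0.0, -1.0]]
force: [1.6, 0.5, -0.2]
finger_gap: -0.0002
finger_force: 0.0
```

Call:
servo_tool(
  rows=[
    [0,-50,0,0,0],
    [0,-50,0,0,0],
    [0,-50,0,0,0],
    [0,-50,0,0,0],
    [0,-50,0,0,0],
    [0,-50,0,0,0],
    [0,-50,0,0,0],
    [0,-50,0,0,0],
  ],
)

```text
time_s: 2.3
position: [0.459, -0.0199, 0.2109]
eef_rot: [[-1.0, -0.001, 0.001], [-0.001, 1.0, 0.0], [-0.001, 0.0, -1.0]]
force: [0.7, 0.5, -0.2]
finger_gap: -0.0001
finger_force: 0.0
```

Call:
servo_tool(
  rows=[
    [5,-50,0,0,0],
    [5,-50,0,0,0],
    [5,-50,20,0,0],
    [5,-50,30,0,0],
    [5,-15,30,0,0],
    [0,0,0,0,0],
  ],
)

```text
time_s: 3.05
position: [0.4321, -0.2339, 0.1291]
eef_rot: [[-1.0, 0.002, -0.004], [0.002, 1.0, 0.001], [0.004, 0.001, -1.0]]
force: [0.1, 0.7, 0.5]
finger_gap: 0.0002
finger_force: 0.0
```

Run:
```python
from h import *
T=cap('top');S=cap('side');p=robot.sense()['position'];print(p)
for c,n in((T,'top0'),(S,'side0')):
    old=cv2.imread('pics/'+n+'.png')[:,:,::-1];u=proj(c,[p,p-[0,0,-.05]])[0];print(n,u)
    x,y=int(u[0])-25,int(u[1])-35
    d=cv2.absdiff(c['img'],old).max(2)
    if n=='side0':
        m=(d>25).astype(np.uint8);N,l,st,ce=cv2.connectedComponentsWithStats(m);i=l[:, :].max() and st[1:,4].argmax()+1
        ys,xs=np.nonzero(l==i);k=ys.max()
        for r in range(k-6,k+1):print(r,xs[ys==r].min(),xs[ys==r].max())
    a=cv2.resize(c['img'][y:y+60,x:x+60],None,fx=6,fy=6,interpolation=cv2.INTER_CUBIC)[:,:,::-1].copy()
    q=((u-[x,y]+.5)*6).astype(int);cv2.circle(a,tuple(int(v) for v in q),3,(255,255,0),1);cv2.imwrite('pics/g_%s.png'%n,a)
cv2.imwrite('pics/g1.png',np.hstack([cv2.imread('pics/g_top0.png'),cv2.imread('pics/g_side0.png')]))
```

```text
[ 0.43482527 -0.23269395  0.1311786 ]
top0 [397.0088774  224.54228534]
side0 [275.12598911 243.18482689]
172 117 142
173 118 141
174 118 141
175 100 139
176 100 118
177 101 116
178 104 113
```

View pics/g1.png

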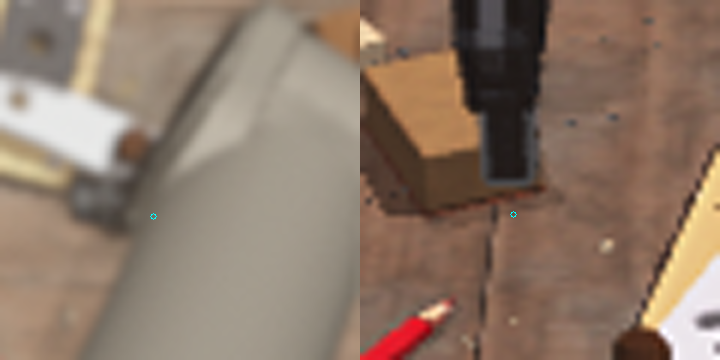

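The side view shows the fingertip at crop (511,186), about 29 crop px (~5 px) above the predicted row; the column agrees. I'll go down beside the knob, at about knob height, and compare at equal heights.

Call:
servo_tool(
  rows=[
    [0,0,40,0,0],
    [0,0,36,0,0],
    [0,0,0,0,0],
    [0,0,0,0,0],
  ],
)

```text
time_s: 3.65
position: [0.4359, -0.2331, 0.0563]
eef_rot: [[-1.0, -0.002, 0.003], [-0.002, 1.0, -0.0], [-0.003, -0.0, -1.0]]
force: [0.3, 0.4, 0.5]
finger_gap: -0.0004
finger_force: 0.0
```

Run:
```python
from h import *
T=cap('top');S=cap('side');s=robot.sense();p=s['position'];print(p,s['eef_rot'].round(4).tolist())
save(S,'side1');save(T,'top1')
o=[]
for c,sz,k in((T,50,8),(S,50,8)):
    u=proj(c,[p+[.03,0,0]])[0];x,y=(u-sz/2).astype(int)
    a=cv2.resize(c['img'][y:y+sz,x:x+sz],None,fx=k,fy=k,interpolation=cv2.INTER_CUBIC)[:,:,::-1].copy()
    for z in(0,.0187):
        q=((proj(c,[p+[0,0,z]])[0]-[x,y]+.5)*k).astype(int);cv2.circle(a,tuple(int(v) for v in q),3,(255,255,0),1)
    print(x,y);o.append(a)
cv2.imwrite('pics/g2.png',np.hstack(o))
```

```text
[ 0.43589328 -0.23351352  0.05643552] [[-1.0, -0.0013, 0.0033], [-0.0013, 1.0, -0.0007], [-0.0033, -0.0007, -1.0]]
368 192
264 244
```

View pics/g2.png

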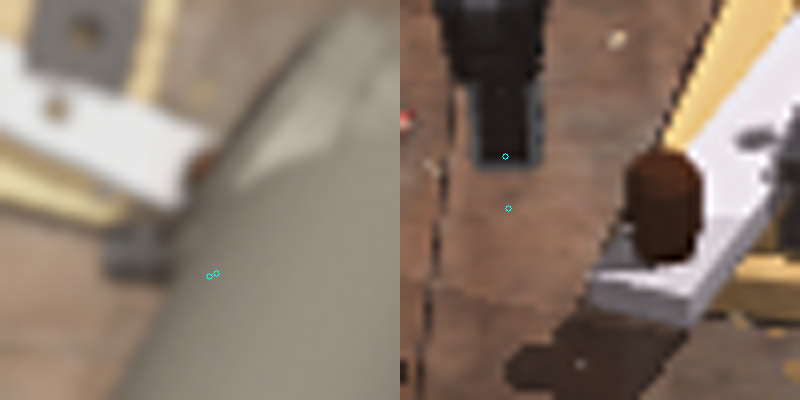

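Call:
servo_tool(
  rows=[
    [0,0,30,0,0],
    [0,0,15,0,0],
    [0,0,4,0,0],
    [0,0,3,0,0],
    [0,0,0,0,0],
  ],
)

```text
time_s: 4.38
position: [0.4346, -0.2335, 0.003]
eef_rot: [[-1.0, -0.001, 0.001], [-0.001, 1.0, -0.0], [-0.001, -0.0, -1.0]]
force: [0.1, 1.2, 0.1]
finger_gap: 0.0002
finger_force: 0.0
```

Run:
```python
from h import *
T=cap('top');S=cap('side');s=robot.sense();p=s['position'];print(p,s['force'])
save(S,'side2')
u=proj(S,[p])[0];print(u)
a=S['img'][int(u[1])-25:int(u[1])+12,int(u[0])];print(int(u[1])-25,a.sum(1).tolist())
for w in(.038,.0425):print(proj(T,[p+[0,w,.073],p+[0,w,.12]]))
print(proj(T,[p+[0,0,.0]]))
```

```text
[ 0.43460581 -0.23349053  0.00302291] [ 0.26283616  0.50767736 -1.06077579]
[277.48933192 287.26759916]
262 [161, 152, 136, 98, 88, 85, 87, 83, 79, 86, 82, 85, 86, 87, 86, 86, 87, 86, 84, 81, 88, 228, 271, 264, 255, 263, 244, 131, 127, 155, 250, 239, 202, 221, 240, 249, 251]
[[383.59155621 225.70913879]
 [385.49796822 224.51975295]]
[[382.29324056 225.6738806 ]
 [384.1557993  224.48336178]]
[[391.30369917 227.69428321]]
```

Call:
servo_tool(
  rows=[
    [0,0,2,0,0],
    [0,0,2,0,0],
    [0,0,2,0,0],
    [0,0,0,0,0],
  ],
)

```text
time_s: 4.97
position: [0.4341, -0.2333, -0.0036]
eef_rot: [[-1.0, -0.001, -0.0], [-0.001, 1.0, 0.0], [0.0, 0.0, -1.0]]
force: [0.3, 0.2, -1.0]
finger_gap: -0.0002
finger_force: 0.0
```

Call:
servo_tool(
  rows=[
    [0,0,2,0,0],
    [0,0,2,0,0],
    [0,0,0,0,0],
  ],
)

```text
time_s: 5.35
position: [0.4341, -0.2333, -0.0076]
eef_rot: [[-1.0, -0.001, -0.0], [-0.001, 1.0, 0.0], [0.0, 0.0, -1.0]]
force: [0.1, -0.7, 0.0]
finger_gap: 0.0
finger_force: 0.0
```

Call:
servo_tool(
  rows=[
    [0,0,2,0,0],
    [0,0,2,0,0],
    [0,0,0,0,0],
  ],
)

```text
time_s: 5.72
position: [0.4341, -0.2333, -0.0116]
eef_rot: [[-1.0, -0.001, -0.0], [-0.001, 1.0, 0.0], [0.0, 0.0, -1.0]]
force: [0.6, 0.0, 0.1]
finger_gap: 0.0003
finger_force: 0.0
```

Call:
servo_tool(
  rows=[
    [0,0,2,0,0],
    [0,0,1,0,0],
    [0,0,0,0,0],
  ],
)

```text
time_s: 6.1
position: [0.4342, -0.2333, -0.0145]
eef_rot: [[-1.0, -0.001, -0.0], [-0.001, 1.0, 0.0], [0.0, 0.0, -1.0]]
force: [-0.5, -0.0, -0.6]
finger_gap: -0.0
finger_force: 0.0
```

Call:
servo_tool(
  rows=[
    [0,0,2,0,0],
    [0,0,0,0,0],
    [0,0,0,0,0],
  ],
)

```text
time_s: 6.48
position: [0.4343, -0.2333, -0.0164]
eef_rot: [[-1.0, -0.001, -0.0], [-0.001, 1.0, 0.0], [0.0, 0.0, -1.0]]
force: [-0.2, -0.0, -0.8]
finger_gap: 0.0002
finger_force: 0.0
```

Run:
```python
from h import *
S=cap('side');s=robot.sense();p=s['position'];print(p,s['force'],s['effort'].round(1) if hasattr(s['effort'],'round') else s['effort'])
save(S,'side3');T=cap('top');save(T,'top3')
old=cv2.imread('pics/side2.png')[:,:,::-1]
a=S['img'][250:320,245:315];b=old[250:320,245:315]
cv2.imwrite('pics/g3.png',cv2.resize(np.hstack([b,a]),None,fx=5.7,fy=5.7,interpolation=cv2.INTER_CUBIC)[:,:,::-1])
```

```text
[ 0.43428341 -0.23334802 -0.01640819] [ 0.21030996 -1.17389379 -0.2564021 ] [  0.  -47.6   5.6 -13.4   0.    0.    0. ]
```

View pics/g3.png

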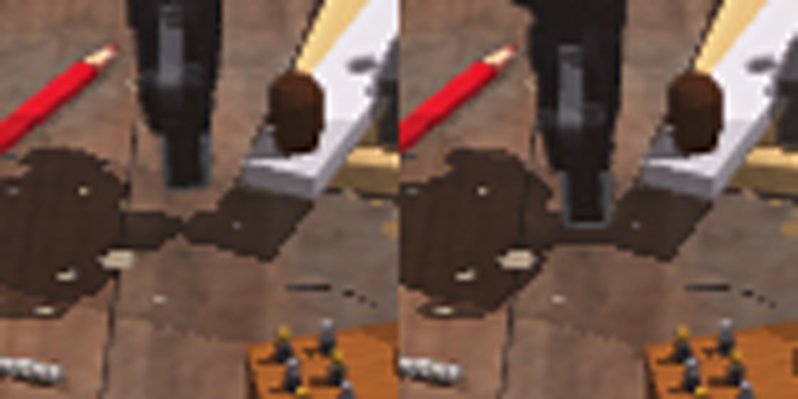

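The left panel is at z=+3 mm and the right at −16 mm. The tip (crop (588,226)) has only now reached its shadow, so the fingertips are roughly 17 mm higher than reported. I'll find the contact.

Call:
servo_tool(
  rows=[
    [0,0,1.5,0,0],
    [0,0,0,0,0],
  ],
)

```text
time_s: 6.82
position: [0.4342, -0.2333, -0.018]
eef_rot: [[-1.0, -0.001, -0.0], [-0.001, 1.0, 0.0], [0.0, 0.0, -1.0]]
force: [0.1, 0.5, -0.1]
finger_gap: 0.0001
finger_force: 0.0
```

Call:
servo_tool(
  rows=[
    [0,0,1.5,0,0],
    [0,0,0,0,0],
  ],
)

```text
time_s: 7.08
position: [0.4342, -0.2333, -0.0195]
eef_rot: [[-1.0, -0.001, -0.0], [-0.001, 1.0, 0.0], [0.0, 0.0, -1.0]]
force: [-0.2, 0.4, 0.4]
finger_gap: -0.0001
finger_force: 0.0
```

Call:
servo_tool(
  rows=[
    [0,0,1.5,0,0],
    [0,0,0,0,0],
  ],
)

```text
time_s: 7.32
position: [0.4344, -0.2334, -0.0206]
eef_rot: [[-1.0, -0.001, 0.0], [-0.001, 1.0, 0.0], [-0.0, 0.0, -1.0]]
force: [-0.3, 0.3, 5.6]
finger_gap: -0.0
finger_force: 2.9
```

Call:
servo_tool(
  rows=[
    [0,0,1.5,0,0],
    [0,0,0,0,0],
  ],
)

```text
time_s: 7.58
position: [0.4344, -0.2334, -0.0207]
eef_rot: [[-1.0, 0.0, 0.001], [0.0, 1.0, 0.001], [-0.001, 0.001, -1.0]]
force: [-6.1, 2.9, 27.3]
finger_gap: 0.0002
finger_force: 13.6
```

Run:
```python
from h import *
S=cap('side');p=robot.sense()['position'];print(p,proj(S,[p]))
# finger bottom row: compare with side2 (z=.003) via dark column scan
for n,i in(('now',S['img']),('s2',cv2.imread('pics/side2.png')[:,:,::-1]),('s1',cv2.imread('pics/side1.png')[:,:,::-1]),('s3',cv2.imread('pics/side3.png')[:,:,::-1])):
    print(n,[i[r,277:281].sum()//4 for r in range(262,300)])
```

```text
[ 0.43442479 -0.23338939 -0.0207129 ] [[277.85258234 294.90303189]]
now [np.uint64(99), np.uint64(92), np.uint64(98), np.uint64(99), np.uint64(90), np.uint64(93), np.uint64(93), np.uint64(95), np.uint64(155), np.uint64(136), np.uint64(139), np.uint64(129), np.uint64(89), np.uint64(84), np.uint64(85), np.uint64(81), np.uint64(78), np.uint64(85), np.uint64(81), np.uint64(83), np.uint64(94), np.uint64(92), np.uint64(96), np.uint64(96), np.uint64(86), np.uint64(85), np.uint64(87), np.uint64(80), np.uint64(133), np.uint64(176), np.uint64(121), np.uint64(254), np.uint64(230), np.uint64(241), np.uint64(240), np.uint64(248), np.uint64(248), np.uint64(241)]
s2 [np.uint64(134), np.uint64(130), np.uint64(126), np.uint64(93), np.uint64(85), np.uint64(83), np.uint64(84), np.uint64(82), np.uint64(79), np.uint64(82), np.uint64(78), np.uint64(92), np.uint64(114), np.uint64(105), np.uint64(102), np.uint64(106), np.uint64(103), np.uint64(98), np.uint64(91), np.uint64(87), np.uint64(126), np.uint64(239), np.uint64(276), np.uint64(271), np.uint64(268), np.uint64(207), np.uint64(171), np.uint64(137), np.
[... 659 characters left out ...]
.uint64(252), np.uint64(228), np.uint64(241), np.uint64(241), np.uint64(247), np.uint64(247), np.uint64(242)]
s3 [np.uint64(94), np.uint64(90), np.uint64(90), np.uint64(91), np.uint64(94), np.uint64(93), np.uint64(143), np.uint64(134), np.uint64(146), np.uint64(133), np.uint64(97), np.uint64(86), np.uint64(82), np.uint64(84), np.uint64(80), np.uint64(80), np.uint64(82), np.uint64(79), np.uint64(102), np.uint64(103), np.uint64(92), np.uint64(91), np.uint64(99), np.uint64(97), np.uint64(93), np.uint64(87), np.uint64(74), np.uint64(229), np.uint64(138), np.uint64(128), np.uint64(120), np.uint64(254), np.uint64(230), np.uint64(241), np.uint64(240), np.uint64(247), np.uint64(248), np.uint64(241)]
```

Call:
servo_tool(
  rows=[
    [0,0,-30,0,0],
    [0,0,-40,0,0],
  ],
)

```text
time_s: 7.88
position: [0.4335, -0.2331, 0.0478]
eef_rot: [[-1.0, -0.001, -0.002], [-0.001, 1.0, 0.001], [0.002, 0.001, -1.0]]
force: [0.2, -0.3, 0.4]
finger_gap: 0.0001
finger_force: 0.0
```

Run:
```python
from h import *
S=cap('side');T=cap('top');print(robot.sense()['position'])
for d in(0,.008,.0145):print(d,proj(S,[.4344,-.2334-d,0]), proj(S,[.4344,-.2334-d,.0235]))
t=lambda x,y:((x+.5)/4+269.5,(y+.5)/4+144.5)
s=lambda x,y:((x+.5)/3.3+254.5,(y+.5)/3.3+169.5)
g=lambda x,y:((x-400+.5)/8+263.5,(y+.5)/8+243.5)
print('knob base near',plane(S,[g(663,262)],.042),'top centre',plane(S,[g(663,165)],.075))
print('hole tri',tri(T,t(434,203),S,s(219,297)))
print('pin tri',tri(T,t(666,196),S,s(238,427)))
print('barhole',plane(S,[g(758,137)],.042))
```

```text
[ 0.43659562 -0.2345344   0.05071048]
0 [[277.46473763 288.23094029]] [[277.02897976 280.52691502]]
0.008 [[277.29600101 290.15744463]] [[276.85588358 282.42308804]]
0.0145 [[277.15736892 291.74038044]] [[276.71365387 283.98127061]]
knob base near [[ 0.4833853  -0.24358384  0.042     ]] top centre [[ 0.48424148 -0.23990201  0.075     ]]
hole tri (array([ 0.54567083, -0.17919714,  0.04721805]), np.float64(0.00038068936996933775))
pin tri (array([ 0.55230402, -0.37895618,  0.07531897]), np.float64(0.0003581693588568141))
barhole [[ 0.5130347  -0.17472848  0.042     ]]
```

Contact is at reported z = −20.5 mm, so the true tip height is the reported value plus 20.5 mm. Horizontally, the side view agrees with the robot. Next I'll push the knob home.

Call:
servo_tool(
  rows=[
    [0,-2,22,0,0],
    [-12,0,0,0,0],
    [-12,-2,0,0,0],
    [-10,-3,0,0,0],
    [-10,-4,0,0,0],
    [-10,-4,0,0,0],
    [-5,-2,0,0,0],
  ],
)

```text
time_s: 8.85
position: [0.4942, -0.2504, 0.0256]
eef_rot: [[-1.0, -0.001, 0.0], [-0.001, 1.0, 0.0], [-0.0, 0.0, -1.0]]
force: [-2.6, 0.5, 0.4]
finger_gap: -0.0
finger_force: 0.7
```

Contact with about 2.6 N, so the bar is moving. I'll continue gently to the stop.

Call:
servo_tool(
  rows=[
    [-4,-1.5,0,0,0],
    [-4,-1.5,0,0,0],
    [-3,-1,0,0,0],
    [0,0,0,0,0],
  ],
)

```text
time_s: 9.35
position: [0.5048, -0.2544, 0.0257]
eef_rot: [[-1.0, -0.001, 0.001], [-0.001, 1.0, -0.0], [-0.001, -0.0, -1.0]]
force: [-0.1, 0.1, 0.5]
finger_gap: -0.0001
finger_force: 0.0
```

Call:
servo_tool(
  rows=[
    [-2,0,0,0,0],
    [-2,0,0,0,0],
    [0,0,0,0,0],
  ],
)

```text
time_s: 9.72
position: [0.5057, -0.2545, 0.0253]
eef_rot: [[-1.0, 0.0, -0.004], [0.0, 1.0, 0.001], [0.004, 0.001, -1.0]]
force: [-6.9, 0.5, 5.3]
finger_gap: -0.0003
finger_force: 3.6
```

Call:
servo_tool(
  rows=[
    [-2,0,0,0,0],
    [0,0,0,0,0],
  ],
)

```text
time_s: 9.98
position: [0.5057, -0.2545, 0.0251]
eef_rot: [[-1.0, 0.001, -0.007], [0.001, 1.0, 0.002], [0.007, 0.002, -1.0]]
force: [-11.9, 1.3, 8.8]
finger_gap: -0.0002
finger_force: 5.9
```

Run:
```python
from h import *
S=cap('side');s=robot.sense();print(s['position'],s['force']);save(S,'side4')
for c,w,z in((S,'knob',.06),):
    i=S['img'].astype(int);b=i[255:300,280:330]
    m=((b[...,0]-b[...,2]>15)&(b[...,0]<110)&(b[...,0]>1.5*b[...,2])).astype(np.uint8)
    N,l,st,ce=cv2.connectedComponentsWithStats(m);k=st[1:,4].argmax()+1;print(st[k]+[280,255,0,0,0],ce[k]+[280,255])
```

```text
[ 0.50572988 -0.25444437  0.02513936] [-12.51372767   1.07368852   9.66788637]
[280 277  27  23 314] [288.70063694 288.1910828 ]
```

Run:
```python
from h import *
S=cap('side')
hsv=cv2.cvtColor(S['img'],cv2.COLOR_RGB2HSV);b=hsv[290:320,315:340]
m=cv2.inRange(b,(5,215,225),(20,255,255))
ys,xs=np.nonzero(m);print(len(xs),xs.mean()+315,ys.mean()+290,xs.min()+315,xs.max()+315,ys.min()+290,ys.max()+290)
for r in range(9):print(''.join('#' if v else '.' for v in m[r]))
print(plane(S,[(xs.mean()+315,ys.mean()+290)],.08))
print(S['img'][296:312,326].tolist())
```

```text
35 327.0 299.0 324 330 297 301
.........................
.........................
.........................
.........................
.........................
.........................
.........................
.........#######.........
.........#######.........
[[ 0.55235421 -0.38491637  0.08      ]]
[[102, 90, 88], [246, 114, 0], [240, 109, 0], [238, 107, 0], [240, 109, 0], [242, 110, 0], [122, 52, 14], [104, 46, 14], [108, 47, 13], [55, 31, 17], [107, 47, 13], [109, 47, 11], [60, 35, 20], [105, 46, 11], [106, 45, 12], [108, 46, 12]]
```

Call:
servo_tool(
  rows=[
    [15,0,0,0,0.1],
    [0,-10,-40,0,0.5],
    [-20,-40,-40,0,0.5],
    [-35,-45,0,0,0.5],
    [0,-15,0,0,0.5],
    [0,0,0,0,0.5],
  ],
)

```text
time_s: 10.82
position: [0.5492, -0.3653, 0.1051]
eef_rot: [[-1.0, 0.002, -0.001], [0.002, 1.0, -0.0], [0.001, -0.0, -1.0]]
force: [-1.0, 0.6, -1.4]
finger_gap: 0.0428
finger_force: 0.0
```

Call:
servo_tool(
  rows=[
    [-3,-20,20,0,0.5],
    [0,0,30,0,0.5],
    [0,0,20,0,0.5],
    [0,0,8,0,0.5],
    [0,0,0,0,0.5],
  ],
)

```text
time_s: 11.45
position: [0.5533, -0.3836, 0.0274]
eef_rot: [[-1.0, -0.001, -0.001], [-0.001, 1.0, 0.001], [0.0, 0.001, -1.0]]
force: [0.7, 0.3, 0.3]
finger_gap: 0.0429
finger_force: 0.0
```

Call:
servo_tool(
  rows=[
    [0,0,0,0,0.15],
    [0,0,0,0,0.15],
    [0,0,0,0,0.15],
    [0,0,0,0,0.15],
  ],
  force=20,
)

```text
time_s: 11.95
position: [0.5542, -0.3814, 0.0287]
eef_rot: [[-1.0, -0.002, 0.0], [-0.002, 1.0, 0.004], [-0.0, 0.004, -1.0]]
force: [-1.8, 6.9, 6.3]
finger_gap: 0.0175
finger_force: 21.5
```

Call:
servo_tool(
  rows=[
    [0,3,0,0,0.15],
    [0,0,0,0,0.15],
    [0,0,0,0,0.15],
  ],
)

```text
time_s: 12.32
position: [0.5542, -0.381, 0.0287]
eef_rot: [[-1.0, -0.001, 0.002], [-0.001, 1.0, 0.0], [-0.002, 0.0, -1.0]]
force: [-1.1, 3.1, 6.6]
finger_gap: 0.0179
finger_force: 21.2
```

Call:
servo_tool(
  rows=[
    [0,2,-1,0,0.15],
    [0,0,0,0,0.15],
  ],
  force=50,
)

```text
time_s: 12.58
position: [0.5534, -0.3795, 0.0288]
eef_rot: [[-1.0, -0.001, 0.0], [-0.001, 1.0, -0.0], [-0.0, -0.0, -1.0]]
force: [-0.7, 0.4, 2.9]
finger_gap: 0.0171
finger_force: 49.7
```

Gripped; relaxing the side load gives the pin at y = −0.3795, matching the triangulated value. I'll lift it and carry it to about (0.546, −0.180).

Call:
servo_tool(
  rows=[
    [0,0,-15,0,0.15],
    [0,0,-45,0,0.15],
    [0,0,-50,0,0.15],
    [2,50,0,0,0.15],
    [2,50,0,0,0.15],
    [3,50,0,0,0.15],
    [1,49,0,0,0.15],
    [0,0,0,0,0.15],
  ],
)

```text
time_s: 13.58
position: [0.5456, -0.1753, 0.139]
eef_rot: [[-1.0, -0.007, -0.0], [-0.007, 1.0, 0.003], [0.0, 0.003, -1.0]]
force: [-0.3, -0.4, -0.1]
finger_gap: 0.0173
finger_force: 50.3
```

Call:
servo_tool(
  rows=[
    [0,0,30,0,0.15],
    [0,0,28,0,0.15],
    [0,0,0,0,0.15],
    [0,0,0,0,0.15],
  ],
)

```text
time_s: 14.08
position: [0.5457, -0.1815, 0.0817]
eef_rot: [[-1.0, 0.001, 0.001], [0.001, 1.0, -0.001], [-0.001, -0.001, -1.0]]
force: [-0.3, 0.4, -0.4]
finger_gap: 0.0172
finger_force: 50.2
```

Run:
```python
from h import *
S=cap('side');T=cap('top');s=robot.sense();print(s['position'],s['force'],s['finger_gap']);save(S,'side5');save(T,'top5')
a=cv2.resize(S['img'][215:290,285:360],None,fx=7.5,fy=7.5,interpolation=cv2.INTER_CUBIC)[:,:,::-1]
cv2.imwrite('pics/g5.png',a)
# orange pixels, shank pixels
hsv=cv2.cvtColor(S['img'],cv2.COLOR_RGB2HSV);m=cv2.inRange(hsv[200:290,290:370],(4,190,60),(18,255,255));N,l,st,ce=cv2.connectedComponentsWithStats(m)
print([(st[i]+[290,200,0,0,0]).tolist() for i in range(1,N) if st[i,4]>3])
```

```text
[ 0.5461252  -0.18106504  0.08202335] [ 0.33445287 -0.20423981 -1.17694461] 0.017339425219554755
[]
```

View pics/g5.png

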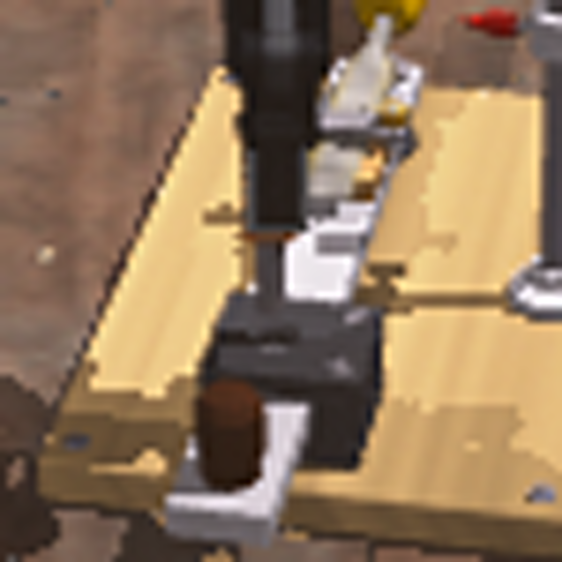

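The pin's shank is at crop column 270, with its foot at about row 310. The hole is at about (274,339), so after the remaining ~11 mm drop the pin lines up to about 1 mm. The bar is home. I'll shift +1 mm in x and go down.

Call:
servo_tool(
  rows=[
    [-1,0,6,0,0.15],
    [0,0,4,0,0.15],
    [0,0,4,0,0.15],
    [0,0,3,0,0.15],
    [0,0,0,0,0.15],
  ],
)

```text
time_s: 14.8
position: [0.546, -0.1802, 0.0633]
eef_rot: [[-1.0, -0.001, -0.001], [-0.001, 1.0, 0.0], [0.001, 0.0, -1.0]]
force: [0.6, 0.4, 0.3]
finger_gap: 0.017
finger_force: 50.2
```

Call:
servo_tool(
  rows=[
    [0,0,4,0,0.15],
    [0,0,4,0,0.15],
    [0,0,4,0,0.15],
    [0,0,4,0,0.15],
    [0,0,0,0,0.15],
  ],
)

```text
time_s: 15.42
position: [0.5459, -0.1802, 0.0472]
eef_rot: [[-1.0, -0.001, -0.001], [-0.001, 1.0, 0.0], [0.001, 0.0, -1.0]]
force: [-0.4, 0.1, 0.6]
finger_gap: 0.0172
finger_force: 50.2
```

Call:
servo_tool(
  rows=[
    [0,0,3,0,0.15],
    [0,0,3,0,0.15],
    [0,0,2,0,0.15],
    [0,0,2,0,0.15],
    [0,0,0,0,0.15],
  ],
)

```text
time_s: 16.05
position: [0.5463, -0.1802, 0.0387]
eef_rot: [[-1.0, -0.0, 0.0], [-0.0, 1.0, 0.001], [-0.0, 0.001, -1.0]]
force: [-4.8, 1.6, 11.7]
finger_gap: 0.017
finger_force: 52.2
```

Call:
servo_tool(
  rows=[
    [0,0,-1,0,0.4],
    [0,0,0,0,0.4],
    [0,0,0,0,0.4],
    [0,0,-20,0,0.4],
    [0,0,-40,0,0.4],
    [0,0,-45,0,0.4],
  ],
)

```text
time_s: 16.8
position: [0.5456, -0.1801, 0.144]
eef_rot: [[-1.0, -0.001, -0.002], [-0.001, 1.0, 0.0], [0.002, 0.0, -1.0]]
force: [0.7, -0.2, 1.7]
finger_gap: 0.0343
finger_force: 0.0
```

```bash
cat > lp.py <<'E'
from h import *
T=cap('top');S=cap('side');print(robot.sense()['position'])
save(S,'side6')
hsv=cv2.cvtColor(S['img'],cv2.COLOR_RGB2HSV);m=cv2.inRange(hsv[225:275,300:350],(4,215,200),(20,255,255));ys,xs=np.nonzero(m)
if len(xs):u=(xs.mean()+300,ys.mean()+225);print('pin head',u,len(xs),plane(S,[u],.09))
# loupe in top
def comp(c,x0,y0,x1,y1,thr,z,name):
    g=c['img'][y0:y1,x0:x1].max(2);m=(g<thr).astype(np.uint8)
    N,l,st,ce=cv2.connectedComponentsWithStats(m);k=st[1:,4].argmax()+1;ys,xs=np.nonzero(l==k)
    P=plane(c,np.c_[xs+x0,ys+y0],z);print(name,len(xs),(st[k]+[x0,y0,0,0,0]).tolist())
    return P,np.c_[xs+x0,ys+y0]
P,_=comp(T,222,205,258,245,100,.018,'T handle')
c=P[:,:2].mean(0);w,v=np.linalg.eigh(np.cov(P[:,:2].T));d=v[:,1]*np.sign(v[0,1]);pr=(P[:,:2]-c)@d
print('T handle c',c,'ang',np.degrees(np.arctan2(d[1],d[0])),'len',np.ptp(pr))
g=T['img'][180:215,222:258].astype(int);m=((g.min(2)>125)&(np.ptp(g,axis=2)<25)).astype(np.uint8);N,l,st,ce=cv2.connectedComponentsWithStats(m)
for i in range(1,N):
    if st[i,4]>20:print('T lens',ce[i]+[222,180],st[i],plane(T,[ce[i]+[222,180]],.012))
P,_=comp(S,265,180,300,205,70,.018,'S handle')
print(P[:,:2].mean(0))
g=S['img'][180:205,295:330].astype(int);m=((g.min(2)>105)&(np.ptp(g,axis=2)<40)).astype(np.uint8);N,l,st,ce=cv2.connectedComponentsWithStats(m)
for i in range(1,N):
    if st[i,4]>8:print('S lens',ce[i]+[295,180],st[i],plane(S,[ce[i]+[295,180]],.012))
E
python3 lp.py
```

```text
[ 0.54929465 -0.18152557  0.14815781]
pin head (np.float64(320.4117647058824), np.float64(247.05882352941177)) 17 [[ 0.54425438 -0.18704629  0.09      ]]
T handle 108 [237, 215, 8, 23, 108]
T handle c [0.42469959 0.31366823] ang 10.90681431094257 len 0.08215528354806062
T lens [236.93721973 200.55605381] [  8  11  15  24 223] [[0.51824204 0.33430982 0.012     ]]
S handle 153 [272, 191, 27, 9, 153]
[0.43208646 0.2863318 ]
S lens [310.62162162 191.08108108] [11  9  9  5 37] [[0.52434937 0.32720294 0.012     ]]
S lens [299.65 192.15] [ 2 10  7  5 20] [[0.48500463 0.31952977 0.012     ]]
```

Run:
```python
from h import *
S=cap('side')
print('pin pred',proj(S,[[.5455,-.180,.09],[.5525,-.3795,.08]]),'meas 320.41 247.06 / 327 299')
print('head size check rows: front/back',proj(S,[[.5455,-.189,.09],[.5455,-.171,.09],[.5365,-.18,.09],[.5545,-.18,.09]]))
i=cv2.imread('pics/side0.png')[:,:,::-1].astype(int)
b=i[205:230,335:365];m=(b[...,0]>110)&(b[...,0]>2*b[...,1])&(b[...,0]>2*b[...,2])
for r in range(25):
    if m[r].any():print(r+205,np.nonzero(m[r])[0]+335,b[r][m[r]][:,0])
for z in(.115,.12,.125,.13,.135,.14,.145):print(z,proj(S,[.6165,-.0989,z]))
t=cv2.imread('pics/top0.png')[:,:,::-1].astype(int);b=t[150:185,345:370];m=(b[...,0]-b[...,1]>50);ys,xs=np.nonzero(m);print('top red',np.c_[xs+345,ys+150].tolist())
T=cap('top');print(proj(T,[[.6165,-.0989,.13],[.648,-.1065,.13]]))
```

```text
pin pred [[320.81782691 245.59906395]
 [326.95907487 297.43812032]] meas 320.41 247.06 / 327 299
head size check rows: front/back [[320.92941447 247.45362252]
 [320.70776476 243.76982986]
 [317.27209739 245.6703309 ]
 [324.36192271 245.52777299]]
216 [350 351] [168 169]
217 [347 348 349 350 351 352 353] [152 197 145 134 136 135 117]
0.115 [[346.35594938 221.30181742]]
0.12 [[346.39433205 219.65087395]]
0.125 [[346.43284597 217.99395609]]
0.13 [[346.47149177 216.33103297]]
0.135 [[346.51027008 214.66207347]]
0.14 [[346.54918156 212.9870463 ]]
0.145 [[346.58822685 211.30591997]]
top red [[358, 167], [358, 168], [358, 169]]
[[357.70161969 170.37569643]
 [360.06532787 161.43099984]]
```

Call:
servo_tool(
  rows=[
    [10,50,0,-5.5,0.4],
    [10,50,0,-5.5,0.4],
    [10,55,0,0,0.5],
    [10,55,0,0,0.5],
    [10,55,0,0,0.5],
    [10,55,0,0,0.5],
    [0,55,0,0,0.5],
    [0,55,0,0,0.5],
  ],
)

```text
time_s: 18.0
position: [0.4174, 0.2359, 0.1423]
eef_rot: [[-0.981, -0.192, -0.002], [-0.192, 0.981, -0.001], [0.002, -0.001, -1.0]]
force: [0.9, 0.4, 0.3]
finger_gap: 0.0425
finger_force: 0.0
```

Call:
servo_tool(
  rows=[
    [-22,38,20,0,0.5],
    [-22,37,30,0,0.5],
    [0,0,40,0,0.5],
    [0,0,20,0,0.5],
    [0,0,0,0,0.5],
  ],
)

```text
time_s: 18.62
position: [0.4457, 0.3152, 0.0307]
eef_rot: [[-0.981, -0.192, -0.005], [-0.192, 0.981, -0.004], [0.005, -0.003, -1.0]]
force: [0.1, -0.1, -0.2]
finger_gap: 0.0429
finger_force: 0.0
```

Run:
```python
from h import *
S=cap('side');T=cap('top');s=robot.sense();p=s['position'];print(p)
for c,n in((T,'T'),(S,'S')):
  c0=cv2.imread('pics/%s0.png'%('top' if n=='T' else 'side'))[:,:,::-1]
a=S['img'][150:215,255:335];cv2.imwrite('pics/x.png',a)
# finger columns just above handle in side view, vs handle cols
i=S['img'].astype(int).max(2)
for r in range(174,200,2):print(r,''.join('#' if v<45 else '+' if v<70 else '.' for v in i[r,262:330]))
print(proj(S,[p+[0,0,.0205]]),proj(S,[.446,.3175,.009]))
i=T['img'].astype(int).max(2)
for r in range(190,242,3):print(r,''.join('#' if v<60 else '+' if v<95 else '.' for v in i[r,215:265]))
print(proj(T,[p+[0,0,.0205]]),proj(T,[.446,.3175,.018]))
```

```text
[0.44756051 0.31643957 0.03328047]
174 ....++++++.............##########...................................
176 .......................+#######+....................................
178 .......................##.#####.....................................
180 .....+.++..............##.#####.....................................
182 .....++++.................#####.....................................
184 ..........+...............#####.....................................
186 ......+.............................................................
188 ......+++++++++..+..........................+############+..........
190 ..........................................##+.............##........
192 ................+..++++############........#.............+##........
194 ..........+########################.......########+########+........
196 .......++..########################++...++++##############..........
198 ...........+#########++.......................+++++.................
[[288.73630476 181.92154951]] [[288.74595511 193.33127706]]
190 .......+..........................................
1
[... 293 characters left out ...]
...+...+++.........................
211 .......................++++........+..............
214 ......................++##++......................
217 ..................++++++#####+++++++..............
220 ..................+++#####+++.....................
223 ...................+++++++++......................
226 ........................++++......................
229 ........................+++++.....................
232 .........................+++++....................
235 .........................++##++...................
238 ..................................................
241 ..................................................
[[238.2188359  218.67938353]] [[240.00931227 220.10296763]]
```

Call:
servo_tool(
  rows=[
    [0,0,20,0,0.5],
    [0,0,10,0,0.5],
    [0,0,10,0,0.5],
    [0,0,5,0,0.5],
    [0,0,4,0,0.5],
    [0,0,0,0,0.5],
  ],
)

```text
time_s: 19.48
position: [0.4478, 0.3167, -0.0155]
eef_rot: [[-0.982, -0.191, -0.0], [-0.191, 0.982, -0.0], [0.0, -0.0, -1.0]]
force: [0.3, 0.1, -1.0]
finger_gap: 0.0428
finger_force: 0.0
```

Call:
servo_tool(
  rows=[
    [0,0,0,0,0.1],
    [0,0,0,0,0.1],
    [0,0,0,0,0.1],
    [0,0,0,0,0.1],
    [0,0,0,0,0.1],
  ],
  force=30,
)

```text
time_s: 20.1
position: [0.4482, 0.3172, -0.015]
eef_rot: [[-0.981, -0.191, 0.001], [-0.191, 0.981, 0.001], [-0.001, 0.001, -1.0]]
force: [-0.7, -0.0, 5.1]
finger_gap: 0.0191
finger_force: 30.5
```

Call:
servo_tool(
  rows=[
    [0,0,0,0,0.1],
    [0,0,-10,0,0.1],
    [0,0,-30,0,0.1],
    [0,0,-45,0,0.1],
    [0,0,-45,0,0.1],
    [0,0,-25,0,0.1],
    [0,0,0,0,0.1],
    [0,0,0,0,0.1],
  ],
  force=70,
)

```text
time_s: 21.1
position: [0.447, 0.3162, 0.1387]
eef_rot: [[-0.981, -0.192, -0.001], [-0.192, 0.981, -0.001], [0.002, -0.001, -1.0]]
force: [-0.0, 0.5, -1.5]
finger_gap: 0.018
finger_force: 68.5
```

```bash
cat > lens.py <<'E'
from h import *
S=cap('side');T=cap('top');s=robot.sense();p=s['position'];print(p,s['force'],s['ft_torque'],s['finger_gap'])
R=s['eef_rot'];lx=-R[:,0];L=p+.085*lx;L[2]=p[2]+.015+.009
print('lens nominal',L)
for c,n in((T,'T'),(S,'S')):
    u=proj(c,[L])[0];print(n,'pred',u)
    x,y=(u-22).astype(int);b=c['img'][y:y+44,x:x+44].astype(int).max(2);g=b
    for r in range(0,44,1):
        print(r+y,''.join('#' if v<50 else '+' if v<85 else '.' if v<130 else 'o' for v in g[r]))
    print('x0',x)
E
python3 lens.py
```

```text
[0.44693786 0.3161027  0.1382081 ] [-0.89218325 -0.87726943 -0.70887001] [ 0.0175893   0.03789005 -0.05532855] 0.01798600526395768
lens nominal [0.53036435 0.33238102 0.1622081 ]
T pred [227.90640628 190.36458876]
168 oooooooooooooooooooooooooooooooooooooooooo..
169 oooooooooooooooooooooooooooooooooooooooooo..
170 oooooooooooooooooooooooooooooooooooooooooooo
171 oooooooooooooooooooooooooooooooooooooooooooo
172 oooooooooooooooooooooooooooooooooooooooooooo
173 oooooooooooooooooooooooooooooooooooooooooooo
174 oooo.ooooooooooooooooooooooooooooooooooooooo
175 oooooooooooooooooooooooooooooooooooooooooooo
176 oooooooooooooooooooooooooooooooooooooooooooo
177 oooooooooooooooooooooooooooooooooooooooooooo
178 o.oooooooooooooooooooooooooooooooooooooooooo
179 oo..oooooooooooooooooooooooooooooooooooooooo
180 ooo...oooooooooooooooooooooooooooooooooooooo
181 ooo....ooooooooooooooo...ooooooooooooooooooo
182 oooo....ooooooooooo.........oooooooooooooooo
183 ooooo.+..ooooooooo...oooooo..ooooooooooooooo
184 ooooo..+..oooooo...oooooooooo.oooooooooooooo
185 oooooo.++..oooo...oooooooooooo.ooooooooooooo
186 
[... 2774 characters left out ...]
.o..ooo
158 o.++++++++++.++++........ooo...++++.+.oo....
159 ++++++++++++++###++....oooooo.......ooooo...
160 o++++++++++...+###++++...........+oooooooo.o
161 oooooo...o..ooo..+#++++++........+.ooooooooo
162 .oooooooooooooooo....++++++++....+..ooo...oo
163 .oooooooooooooooo.......+++++++++....ooooooo
164 .oooooooooo...........oo....+++++.......oooo
165 .oooooooooo......................oooo...oooo
166 ..oooooooooo.....................o.oo..ooooo
167 ..ooooo..o.........................oooo.oooo
168 ..oooo.............................oo..ooooo
169 ..oooo...........ooooo............+....ooooo
170 ...oooo..........oooo.oooo........+.o.oooooo
171 ...ooooooo.o...oooooooooooo.......+.oooooooo
x0 289
```

The loupe is held level, with the lens within about 2 mm of nominal in both views. I'm carrying it along, pulled back 30 mm from the pointer.

Call:
servo_tool(
  rows=[
    [12,-45,0,0,0.1],
    [12,-50,0,0,0.1],
    [12,-54,0,0,0.1],
    [12,-54,0,0,0.1],
    [12,-54,0,0,0.1],
    [12,-54,0,0,0.1],
    [3,-54,0,0,0.1],
    [0,-40,0,0,0.1],
  ],
)

```text
time_s: 22.2
position: [0.4508, -0.0975, 0.1388]
eef_rot: [[-0.982, -0.19, -0.002], [-0.19, 0.982, -0.0], [0.002, -0.0, -1.0]]
force: [0.9, 0.5, -0.6]
finger_gap: 0.018
finger_force: 68.6
```

Call:
servo_tool(
  rows=[
    [0,-14,0,0,0.1],
    [0,0,0,0,0.1],
    [0,0,0,0,0.1],
  ],
)

```text
time_s: 22.58
position: [0.4541, -0.1072, 0.1391]
eef_rot: [[-0.981, -0.194, -0.001], [-0.194, 0.981, 0.001], [0.001, 0.001, -1.0]]
force: [0.0, -0.4, 0.1]
finger_gap: 0.0177
finger_force: 68.6
```

Call:
servo_tool(
  rows=[
    [0,0,15,0,0.1],
    [0,0,16,0,0.1],
    [-8,-1,0,0,0.1],
    [-8,-1,0,0,0.1],
    [-8,0,0,0,0.1],
    [-5,0,0,0,0.1],
    [0,0,0,0,0.1],
    [0,0,0,0,0.1],
  ],
)

```text
time_s: 23.58
position: [0.483, -0.1053, 0.1086]
eef_rot: [[-0.982, -0.191, -0.0], [-0.191, 0.982, 0.0], [0.0, 0.0, -1.0]]
force: [-0.3, -0.3, -0.7]
finger_gap: 0.0179
finger_force: 68.6
```

```bash
cat >> lens.py <<'E'
# red tip now & prediction from edge geometry
i=S['img'][205:230,335:365].astype(int);m=(i[...,0]>110)&(i[...,0]>2*i[...,1])&(i[...,0]>2*i[...,2])
for r in range(25):
    if m[r].any():print('red',r+205,np.nonzero(m[r])[0]+335)
E
python3 lens.py
```

```text
[ 0.4829314  -0.10530173  0.10859266] [ 0.65078633  0.19865187 -1.3253106 ] [ 0.03818646 -0.02576769 -0.02410746] 0.01819427907955407
lens nominal [ 0.56636348 -0.08905096  0.13259266]
T pred [354.62089069 184.61046077]
162 oooooooooooooooooooooooooooooooooooooooooooo
163 oooooooooooooooooooooooooooooooooooooooooooo
164 oooooooooooooooooooooooooooooooooooooooooooo
165 oooooooooooooooooooooooooooooooooooooooooooo
166 oooooooooooooooooooooooooooooooooooooooooooo
167 oooooooooooooooooooooooooooooooooooooooooooo
168 oooooooooooooooooooooooooooooooooooooooooooo
169 oooooooooooooooooooooooooooooooooooooooooooo
170 oooooooooooooooooooooooooooooooooooooooooooo
171 oooooooooooooooooooooooooooooooooooooooooooo
172 oooooooooooooooooooooooooooooooooooooooooooo
173 oooooooooooooooooooooooooooooooooooooooooooo
174 oooooooooooooooooooooooooooooooooooooooooooo
175 oooooooooooooooooooooooooooooooooooooooooooo
176 oooooooooooooooooooooooooooooooooooooooooooo
177 oooooooooooooooooooooooooooooooooooooooooooo
178 oooooooooooooooooooooooooooooooooooooooooooo
179 ooooooooooooooooooooooooooooooooooooooooooo
[... 2850 characters left out ...]
.ooooooo..+####+...ooooooooo.......
224 ooooo...ooooooooooo++++#ooooooooooooo.......
225 ooooo...ooooooooooooooo.ooooooooo.ooo.......
226 ...oo..oooooooooooooooooooooooooooooooooo...
227 ...ooo.ooooooooooooooooooooooooooooooooooooo
228 ..oooooooooooooooooooooooooooooooooooooooooo
229 ..oooooooooooooooo...ooooooooooooooooooooooo
230 ..ooo.ooooooooooo....ooooooooo..oo.ooooooooo
231 .oooooooooooooooo...ooooooooo.++...ooooooooo
232 oooo.ooooooooooooo.+++..+++....o.o+ooooooooo
233 ooo.ooooooooooooooo...++++++++..+.+.oooooooo
234 ooo.oooooooooooooooo..ooo+..+..+..+.oooooooo
235 oo.oooooooooooooooooooooooooo.o..++ooooooooo
x0 305
red 216 [350 351]
red 217 [347 348 349 350 351 352 353]
red 218 [352]
```

The lens column agrees with the prediction (327.6 vs 327.5), and the red tip at row 217 puts the focus 0–3 mm above the lens. I'll make a small trim and let it settle.

Call:
servo_tool(
  rows=[
    [0,1.5,-1.5,0,0.1],
    [0,0,0,0,0.1],
    [0,0,0,0,0.1],
    [0,0,0,0,0.1],
    [0,0,0,0,0.1],
  ],
)

```text
time_s: 24.3
position: [0.483, -0.1037, 0.1101]
eef_rot: [[-0.982, -0.191, -0.0], [-0.191, 0.982, 0.0], [0.0, 0.0, -1.0]]
force: [0.1, 0.6, -1.0]
finger_gap: 0.0183
finger_force: 68.6
```

Run:
```python
from h import *
S=cap('side');s=robot.sense();print(s['position'],s['force'],abs(s['qd']).max(),s['finger_gap'])
hsv=cv2.cvtColor(S['img'],cv2.COLOR_RGB2HSV);m=cv2.inRange(hsv[225:275,300:350],(4,215,200),(20,255,255));ys,xs=np.nonzero(m)
print('pin head',xs.mean()+300,ys.mean()+225,len(xs))
i=S['img'].max(2)[200:232,326:331].mean(1);print(i.round().tolist())
i=S['img'].astype(int)[212:223,345:353];print((i[...,0]-i[...,1]).tolist())
```

```text
[ 0.48298033 -0.10374477  0.11006511] [ 0.07719901 -0.02972936 -0.55848697] 0.0009181657111289914 0.01816101794544963
pin head 320.25 247.125 16
[135.0, 136.0, 138.0, 137.0, 137.0, 141.0, 149.0, 113.0, 40.0, 25.0, 115.0, 149.0, 166.0, 190.0, 192.0, 177.0, 180.0, 137.0, 45.0, 32.0, 34.0, 32.0, 40.0, 110.0, 107.0, 175.0, 161.0, 159.0, 171.0, 184.0, 175.0, 185.0]
[[38, 34, 33, 32, 34, 34, 37, 37], [38, 33, 32, 32, 31, 31, 34, 34], [38, 39, 37, 36, 30, 29, 29, 32], [38, 39, 38, 35, 31, 26, 25, 28], [37, 35, 31, 32, 49, 103, 107, 79], [33, 72, 84, 165, 119, 112, 114, 110], [31, 34, 42, 77, 79, 85, 87, 94], [30, 27, 28, 27, 34, 51, 62, 69], [29, 27, 26, 23, 24, 22, 21, 23], [27, 24, 21, 22, 21, 20, 20, 20], [26, 24, 26, 25, 21, 19, 21, 21]]
```

```bash
python3 -c "
from plant import robot
print(robot.job_done())"
```

```text
the job is handed in; nothing more can be done
None
```

I handed the job in at about 24 s with the bar home against its stop, the lock pin seated on the bracket, and the loupe held still and level over the chisel edge at pointer height. I estimate the lens is within 2–3 mm of the mark, from the side camera and the arm's position only, because the top view of the lens was blocked at the final pose.

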